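# Level the worktop shelf on its screw foot and hold the spirit level down

### The job

The little wooden shelf on the worktop stands crooked. Stand the spirit level upright along the middle of its board, clear of the knob, and let go; then turn the black hand knob of the screw foot until the bubble comes to rest between the two lines. Last, press the level down on the board with a steady light push of about 10 N, bubble still between the lines, and finish while still pressing so that the lock nut can be tightened; leave the other things where they stand.

Things in the scene. Friction and masses are not known exactly. Their poses are not given: they have to be found in the camera images.
- level_mid (a point): centre (half-way up) of the aluminium spirit level, 160 long (x), 24 wide (y), 44 mm high (z), 0.2 to 0.3 kg, upright at the start. Green vial with bubble along x in a gap in the top edge, 26 mm either side of the middle; under it the bar is solid, to be gripped across y 8 to 26 mm above its base. The flat top beyond the gap, out to 76 mm, can be pressed. Either way round will do on the shelf.
- bubble (a joint): the level's bubble in its curved vial, rad: it floats to the higher end, and at rest the value is the level's tilt along its length, positive when the level's +x end is the higher; the bubble then stands 0.4 mm from the middle for each 0.001 rad. Settles in 0.5 s; stops at 0.039. The bubble, 10 mm long, lies wholly between the two black lines when within 0.005 rad (2 mm).
- board_mid (a point): middle of the top face of the shelf's wooden board, 370 (x) x 160 (y) x 18 mm, about 100 mm above the worktop when level; z normal to it. Fixed feet 140 mm away at -x, screw foot 140 mm away at +x: the board tips only along x, about the fixed feet; they do not slip. At first the screw foot's end is low by 0.011 to 0.029 rad. A rail 18 mm high runs along the back, 73 mm to +y.
- knob (a point): centre of the screw foot's knob, on its upright axis: black, fluted, round, 40 mm across, 26 mm high, underside 18 to 27 mm above the board. It stays at its height as it turns: the board climbs on the thread. Clockwise from above raises that end: 0.010 rad of tilt (bubble 4 mm) per radian. Stiff (0.12 N m), stays where left, gripped at any angle; needs 1.1 to 2.9 rad in all, in one or more grasps.
- honey: bystander: jar of pale spread with a green lid, 52 mm across, 98 mm high, loose; origin at the centre of its underside
- tub: bystander: white tub with a wooden lid, 110 mm across, 109 mm high, loose; origin at the centre of its underside
- spanner: bystander: steel open-ended spanner for the lock nut, 160 mm long, lying flat on the worktop, loose; origin at the middle of its underside, x along it

How it is judged (in metres and radians):
On the way, in this order (a step that is already met when the one before it is completed fails the run):
1. the spirit level stands upright along the middle of the board, clear of the knob, let go of (x of level_mid in the frame of board_mid between -0.09 and 0.02 m and y of level_mid in the frame of board_mid between -0.06 and 0.06 m and z of level_mid in the frame of board_mid between 0.019 and 0.025 m and angle between level_mid's own z axis and vertical below 0.1 rad and angle between the x axis of level_mid and the x axis of board_mid, either way round below 0.25 rad and contact force between the fingers and level below 0.1 N), for 0.5 s.
2. the foot is turned until the bubble rests between the lines, the level standing free on the board (value of joint bubble between -0.005 and 0.005 rad and velocity of joint bubble between -0.01 and 0.01 rad/s and angle between board_mid's own z axis and vertical below 0.0065 rad and z of level_mid in the frame of board_mid between 0.019 and 0.025 m and contact force between the fingers and level below 0.1 N), for 0.4 s.
At the end, for the whole second after the job is handed in: Still held pressed: fingers on the level, 6 to 30 N between level and board (weight of 2.5 N included); bubble within 2 mm of the middle, board within 0.0065 rad of level; level upright on the board, from 90 mm before its middle to 20 mm beyond it (knob side), within 60 mm across and 0.25 rad along (contact force between level and board between 6 and 30 N and contact force between the fingers and level above 2 N and value of joint bubble between -0.005 and 0.005 rad and angle between board_mid's own z axis and vertical below 0.0065 rad and x of level_mid in the frame of board_mid between -0.09 and 0.02 m and y of level_mid in the frame of board_mid between -0.06 and 0.06 m and z of level_mid in the frame of board_mid between 0.019 and 0.025 m and angle between level_mid's own z axis and vertical below 0.1 rad and angle between the x axis of level_mid and the x axis of board_mid, either way round below 0.25 rad); the arm keeps its last pose, push and grip.
It fails at once if a bystander is pushed away or knocked over (distance of any of honey, tub, spanner from where it was at the start of the episode above 0.03 m).
It also fails if it takes over 72 s, if anything falls off the work surface, if the arm or the gripper's body presses on something with over 40 N, if the wrist force passes 120 N, or if a joint passes its speed limit or range.

### The arm

A 6-joint arm with a two-finger parallel gripper is mounted at the origin on the work surface; the furniture and walls round the work are solid. World frame = base frame: x ahead of the robot, y to its left, z up, the work surface at z = 0. Lengths are in mm, angles in degrees, forces in N, time in s.
With the tool pointing down it reaches from about 300 to 850 mm from the base axis. Payload 4.2 kg.
Tool frame: the origin (TCP) lies at the very end of the fingers, on their centre line; the grasp point (between the pads) lies env.pinch_z behind it (env.pinch_z is the distance from the TCP to the grasp point, in mm); z points along the fingers, y is the line along which they close (so a half turn about z gives the same grasp; the last joint's range is limited). The gripper opens to 91 mm and grips with 3 to 60 N. Pads are 32 mm wide; open, the fingers measure 118 mm over their backs; the gripper's body (76 mm by 178 mm) begins 60 mm behind the grasp point.
Start: joints at [-73.969, 18.312, 89.639, -0, 72.044, -1.146], TCP at [169.817, -549.368, 213.976] pointing down, gripper open.
Joint ranges: [-177.97, 177.97], [-48.28, 115.42], [12.27, 149.76], [-77.06, 257.06], [2.81, 150.46], [-146.56, 146.56]. Speed limits (degrees/s): [147.25, 147.25, 180, 180, 180, 180].

### API

Orientations are given as [roll, pitch, yaw] about the fixed x, y, z axes, in that order (R = Rz(yaw) Ry(pitch) Rx(roll)).
In Python, from workcell import state, vision, job_done, env gives the robot as it stands.
- The arm moves only by the tool servo_tool, never from a script. Its argument "rows" is a list of rows, each a list of 5 numbers: the shift along the tool's x, y, z scaled (see below), then the turn about the tool's z scaled (see below), then the opening, from 0 (shut) to 1 (fully open). A call has 1 to 20 rows; each row is the pose to reach, as a shift and turn from the pose commanded when the call began, along the tool's axes at that moment; what a row does not reach only later rows make up. The controller multiplies each number of a shift by 200 mm and each number of a turn by 90 degrees. A row lasts 1/12 s, in which the tool goes at most 41.7 mm and 7.16 degrees, less where a joint would pass 70% of its speed; a pose out of reach is approached as far as the arm can. A call with a number of a shift or a turn outside -1 to 1 is refused whole. A call with a gripper value outside its range is refused whole. The fingers move at their own pace and stop on an object; "force" is the grip in N (left out, the last holds). Time passes only in rows, so rows that repeat a pose let the fingers close. It gives the time, the measured TCP pose, the force, the opening and the grip force at its end, in the units of the state.
- state(): the state, without advancing time (a new reading comes with each control period).
- vision.grab_frame(name): name is "side" or "top" or "wrist"; returns the picture (400x640x3 uint8, red, green, blue); there is no depth.
- vision.camera_info(name): a dict with "vertical_fov" (degrees; the focal length in pixels is half the picture's height over the tangent of half this angle, whatever the lens; pixels are square), "cx", "cy" (the principal point, pixels), "T" (4x4, takes a point from camera to world coordinates). Camera axes: x right, y up, looking along -z (the intrinsics and any distortion apply to the point x, -y, -z); pixel columns grow to the right and rows downward; lengths in mm; the calibration is good to about 2 mm. A picture is of the moment at which its call begins: read the wrist's pose just before it. camera_info takes no time and is no camera call; for the wrist camera it gives the pose at the moment of the call.
- job_done(): hands the job in; it is judged then, once.
The state is a dict: "time_s": time; "qpos": joint angles; "qvel": joint speeds; "effort": joint torques, N m; "ee_pos": TCP position; "ee_rot": TCP orientation; "force": force on the tool from outside, world axes, zero at the start; "torque": the same for the moment, N m; "gripper_width": finger opening in mm; "gripper_force": force on a finger pad.
Only numpy, scipy, OpenCV 4.12 (cv2) and the standard library are available. Lean on these libraries where they do the work, as an engineer would, in place of code of your own. Each camera call takes 0.05 s, during which the arm holds its last target. There are 200 camera calls.

## Working session

There is one attempt and no reset: what is moved stays moved. The work goes in short steps, Python scripts to look and compute and a tool call to move; the robot and the scene stay as the last step left them, time stands still between calls to the robot, and variables do not carry over. Pictures are saved under pics/ and viewed, at most 10 in all, crops included, and the job is handed in when it is done.

Besides the shell and the picture viewer there is one more tool, called after "Call:" as a command line: name --pt "numbers of a row" for each row, then --argument value for the rest. servo_tool: Moves the arm, as the interface text tells. Its arguments: {"type":"object","properties":{"rows":{"type":"array"},"force":{"type":"number"}},"required":["rows"]}

```bash
mkdir -p pics; ls; python3 - <<'E'
from workcell import state, vision, env
import cv2,numpy as np
print(state()); print(env.pinch_z)
for n in("top","side","wrist"):
    f=vision.grab_frame(n); cv2.imwrite(f"pics/{n}0.png",f[:,:,::-1])
    i=vision.camera_info(n); print(n,i)
E
```

```text
pics
{'time_s': 0.0, 'qpos': array([-7.39687846e+01,  1.83506742e+01,  8.97069132e+01, -1.15881577e-03,
        7.20439083e+01, -1.14480280e+00]), 'qvel': array([ 0.00750879, -0.00685618, -0.02912145,  0.0383025 , -0.02460736,
        0.01664184]), 'effort': array([-5.37488613e-04, -4.12454081e+01, -2.31970632e+01,  7.27715436e-02,
        4.59006114e-02, -1.25773690e-04]), 'ee_pos': array([ 169.66587955, -548.8619115 ,  213.12654248]), 'ee_rot': array([-1.79898502e+02, -9.26289778e-04,  1.71763756e+01]), 'force': array([ 0.2673652 , -0.52706674,  1.16607933]), 'torque': array([-0.02678022, -0.05851646, -0.01535832]), 'gripper_force': 0.0, 'gripper_width': 91.06233470103668}
18.8
top {'vertical_fov': 43.696588273461906, 'cx': 314.42112255346484, 'cy': 190.0771370625962, 'T': array([[-2.03303686e-02,  9.97746038e-01, -6.39493573e-02,
         3.39055678e+02],
       [-9.99789390e-01, -2.04679244e-02, -1.49655278e-03,
        -3.16541955e+01],
       [-2.80209022e-03,  6.39054635e-02,  9.97952023e-01,
         1.53252803e+03],
       [ 0.00000000e+00,  0.00000000e+00,  0.00000000e+00,

[... 205 characters left out ...]
03],
       [ 7.73552307e-01,  3.49648453e-01, -5.28547810e-01,
        -7.25220968e+02],
       [-2.35536048e-02,  8.49309661e-01,  5.27369252e-01,
         6.46332754e+02],
       [ 0.00000000e+00,  0.00000000e+00,  0.00000000e+00,
         1.00000000e+00]])}
wrist {'vertical_fov': 69.61493250202561, 'cx': 317.4545362149637, 'cy': 204.2430542471971, 'T': array([[ 2.95485631e-01,  9.16338984e-01,  2.70205677e-01,
         2.46634589e+02],
       [-9.55347040e-01,  2.83575638e-01,  8.30475175e-02,
        -5.25186243e+02],
       [-5.24069232e-04, -2.82679541e-01,  9.59214263e-01,
         3.84135885e+02],
       [ 0.00000000e+00,  0.00000000e+00,  0.00000000e+00,
         1.00000000e+00]])}
```

View pics/top0.png

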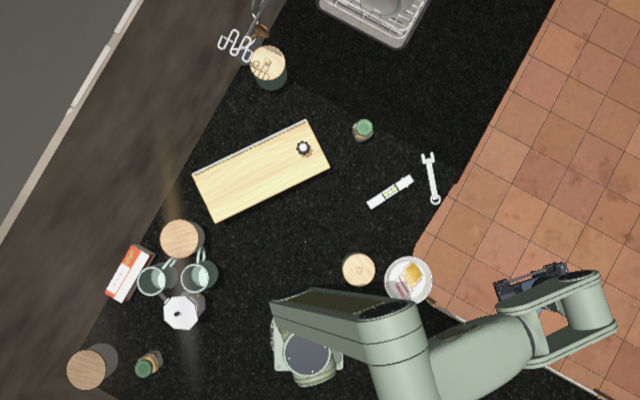

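View pics/side0.png

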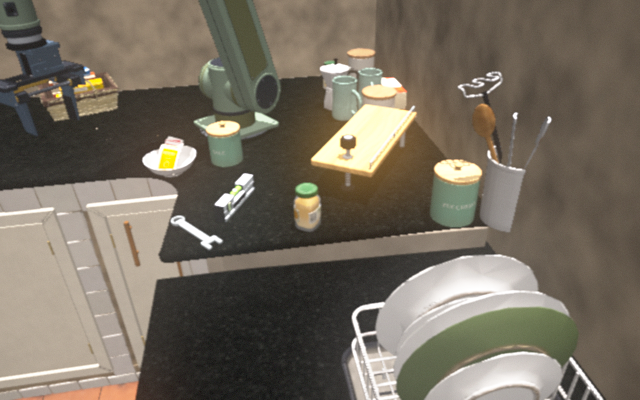

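The top view shows the board with corners near (193,174), (305,121), (329,167) and (216,221). The knob is at (303,148), the level at (390,191), the jar at (363,130) and the spanner at (432,180). I'll enlarge the level and board.

```bash
cat > h.py <<'E'
import numpy as np
from workcell import vision
def ray(n,u,v,z,i=None):
    i=i or vision.camera_info(n); f=200/np.tan(np.radians(i["vertical_fov"]/2)); T=i["T"]
    d=T[:3,:3]@np.array([(u-i["cx"])/f,-(v-i["cy"])/f,-1]); o=T[:3,3]
    return o+d*(z-o[2])/d[2]
def proj(n,p,i=None):
    i=i or vision.camera_info(n); f=200/np.tan(np.radians(i["vertical_fov"]/2)); T=i["T"]
    c=T[:3,:3].T@(np.array(p)-T[:3,3]); return i["cx"]-f*c[0]/c[2], i["cy"]+f*c[1]/c[2]
E
python3 - <<'E'
import cv2
a=cv2.imread("pics/top0.png")[110:230,185:445]
cv2.imwrite("pics/c1.png",cv2.resize(a,None,fx=3,fy=3,interpolation=cv2.INTER_CUBIC))
E
```

```text
(no output)
```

View pics/c1.png

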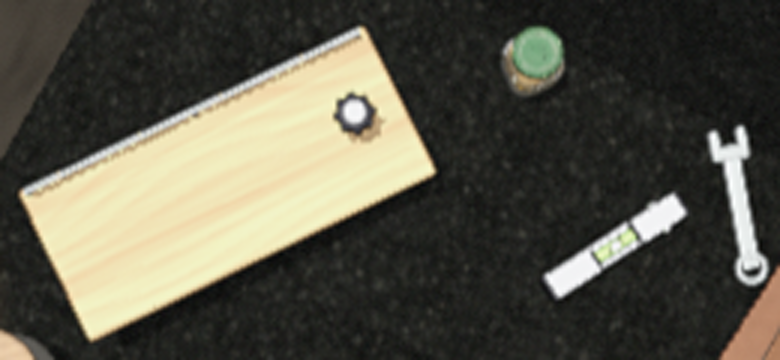

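```bash
python3 - <<'E'
from h import *
P=lambda u,v,z: ray("top",185+u/3,110+v/3,z)
a,b=P(552,287,44),P(681,203,44); print("level",(a+b)/2,np.degrees(np.arctan2(*(b-a)[1::-1])),np.linalg.norm(b-a))
fl,fr,br,bl=P(93,341,100),P(436,173,97),P(363,26,115),P(20,190,118)
print(fl,fr,br,bl,"mid",(fl+fr+br+bl)/4)
for s,e in((fl,fr),(bl,br),(fl,bl),(fr,br)): print(np.linalg.norm(e-s),np.degrees(np.arctan2(*(e-s)[1::-1])))
print("knob",P(356,114,146)); print("jar",P(537,52,98))
print("spanner",P(728,140,3),P(750,267,3))
print("levelgap",P(617,244,40))
E
```

```text
level [ 425.08763895 -256.73882176   44.        ] -58.20772746465572 154.05252561384492
[340.1625428  254.56868377 100.        ] [495.02816207 -76.82774624  97.        ] [636.00699723  -9.51145227 115.        ] [484.67651329 319.23444553 118.        ] mid [488.96855385 121.8659827  107.5       ]
365.8086300989834 -64.95273856932894
361.91681459539814 -65.28212661968965
159.34223674839714 24.107115304803088
157.25938889610813 25.52411136764872
knob [546.58288329  -1.86247876 146.        ]
jar [ 610.59337832 -177.18014761   98.        ]
spanner [ 533.12926414 -380.62212879    3.        ] [ 402.06687176 -398.54390506    3.        ]
levelgap [ 426.24070088 -257.76289785   40.        ]
```

Call:
servo_tool --pt "0.2 -0.12 0 0 1" --pt "0.4 -0.25 0 0 1" --pt "0.6 -0.37 0 0 1" --pt "0.83 -0.51 0 0 1" --pt "0.83 -0.51 0 0 1"

```text
time_s: 0.57
ee_pos: [299.7, -400.1, 213.8]
ee_rot: [-179.9, -0.0, 17.2]
force: [0.2, 0.4, 0.3]
gripper_width: 91.0
gripper_force: 0.0
```

Call:
servo_tool --pt "0.2 -0.12 0 -0.08 1" --pt "0.4 -0.25 0 -0.16 1" --pt "0.6 -0.37 0 -0.24 1" --pt "0.82 -0.51 0 -0.31 1" --pt "0.82 -0.51 0 -0.39 1" --pt "0.82 -0.51 0 -0.47 1" --pt "0.82 -0.51 0 -0.55 1" --pt "0.82 -0.51 0 -0.63 1" --pt "0.82 -0.51 0 -0.71 1" --pt "0.82 -0.51 0 -0.79 1" --pt "0.82 -0.51 0 -0.87 1" --pt "0.82 -0.51 0 -0.95 1" --pt "0.82 -0.51 0 -1 1"

```text
time_s: 1.65
ee_pos: [424.6, -256.9, 213.7]
ee_rot: [-180.0, -0.0, 107.5]
force: [-0.1, -0.6, 0.1]
gripper_width: 91.2
gripper_force: 0.0
```

Call:
servo_tool --pt "0 0 0.15 -0.08 1" --pt "0 0 0.3 -0.16 1" --pt "0 0 0.3 -0.16 1"

```text
time_s: 1.9
ee_pos: [421.4, -254.8, 149.1]
ee_rot: [-179.7, -0.6, 121.7]
force: [-1.5, -0.1, -1.4]
gripper_width: 91.0
gripper_force: 0.0
```

```bash
python3 - <<'E'
from workcell import state, vision
from h import *
import cv2
s=state(); print(s["time_s"],s["ee_pos"],s["ee_rot"],s["qpos"])
i=vision.camera_info("wrist")
f=vision.grab_frame("wrist"); cv2.imwrite("pics/w1.png",f[:,:,::-1])
np.save("w1T.npy",i["T"]); print(proj("wrist",[425,-257,44],i))
E
```

```text
1.9 [ 421.38516725 -254.83933388  149.12358981] [-179.71518083   -0.57056256  121.69431149] [-3.24967777e+01  1.43406789e+01  1.05424713e+02 -9.16781517e-03
  6.08722575e+01 -6.41880003e+01]
(np.float64(319.4997303802203), np.float64(207.639221698214))
```

View pics/w1.png

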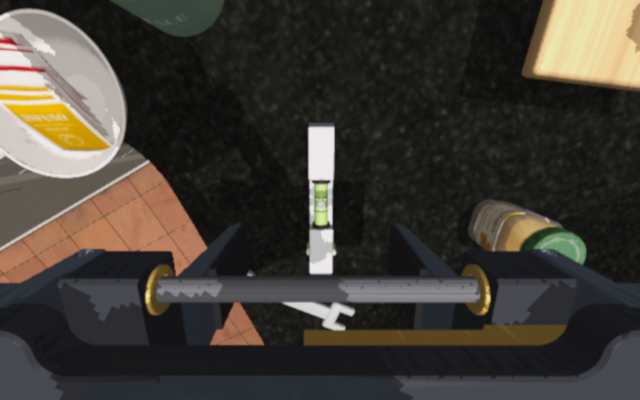

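The wrist view shows the level upright and running straight up the image at column 321, rows 123–275, with the vial at (321,203). That is within 2 mm of my estimate, so I'll go down and grip.

Call:
servo_tool --pt "0 0 0.18 0 1" --pt "0 0 0.36 0 1" --pt "0 0 0.52 0 1" --pt "0 0 0.64 0 1" --pt "0 0 0.7 0 1" --pt "0 0 0.73 0 1" --pt "0 0 0.73 0 1" --pt "0 0 0.73 0 1" --force 20

```text
time_s: 2.62
ee_pos: [426.1, -257.8, 9.2]
ee_rot: [179.9, 0.1, 121.5]
force: [0.7, 0.1, -0.0]
gripper_width: 91.0
gripper_force: 0.0
```

Call:
servo_tool --pt "0 0 0 0 0" --pt "0 0 0 0 0" --pt "0 0 0 0 0" --pt "0 0 0 0 0" --pt "0 0 0 0 0" --pt "0 0 0 0 0" --pt "0 0 0 0 0" --pt "0 0 0 0 0"

```text
time_s: 3.28
ee_pos: [424.8, -257.0, 7.9]
ee_rot: [-180.0, 0.0, 121.6]
force: [-0.6, 0.8, 0.2]
gripper_width: 40.9
gripper_force: 0.0
```

Call:
servo_tool --pt "0 0 0.02 0 0.45" --pt "0 0 0.02 0 0.45" --pt "0 0 0.02 0 0" --pt "0 0 0.02 0 0" --pt "0 0 0.02 0 0" --pt "0 0 0.02 0 0" --pt "0 0 0.02 0 0" --pt "0 0 0.02 0 0" --force 30

```text
time_s: 3.95
ee_pos: [425.0, -257.0, 3.9]
ee_rot: [180.0, 0.0, 121.6]
force: [1.8, 0.0, -1.0]
gripper_width: 23.6
gripper_force: 30.0
```

Call:
servo_tool --pt "0 0 -0.06 0 0" --pt "0 0 -0.2 0 0" --pt "0 0 -0.4 0 0" --pt "0 0 -0.6 0 0" --pt "0 0 -0.75 0 0" --pt "0 0 -0.85 0 0" --pt "0 0 -0.85 0 0"

```text
time_s: 4.53
ee_pos: [426.9, -258.4, 178.2]
ee_rot: [179.8, 0.5, 121.6]
force: [0.7, -0.3, -1.8]
gripper_width: 23.7
gripper_force: 30.0
```

Call:
servo_tool --pt "0.06 0.05 0 0 0" --pt "0.17 0.135 0 0 0" --pt "0.3 0.24 0 0 0" --pt "0.43 0.34 0 0 0" --pt "0.56 0.44 0 0 0" --pt "0.68 0.54 0 0 0" --pt "0.81 0.64 0 0 0"

```text
time_s: 5.12
ee_pos: [447.7, -50.5, 171.8]
ee_rot: [-179.8, -0.1, 121.6]
force: [1.1, 0.2, -2.6]
gripper_width: 23.8
gripper_force: 30.0
```

Call:
servo_tool --pt "0.13 0.1 0 0 0" --pt "0.26 0.2 0 0.02 0" --pt "0.39 0.3 0 0.04 0" --pt "0.52 0.41 0 0.06 0" --pt "0.65 0.51 0 0.073 0" --pt "0.76 0.6 0 0.073 0" --pt "0.81 0.643 0 0.073 0" --pt "0.81 0.643 0 0.073 0" --pt "0.81 0.643 0 0.073 0" --pt "0.81 0.643 0 0.073 0"

```text
time_s: 5.95
ee_pos: [473.0, 152.1, 172.9]
ee_rot: [-179.8, 0.0, 115.0]
force: [-0.2, 0.6, -3.1]
gripper_width: 23.6
gripper_force: 30.0
```

```bash
python3 - <<'E'
from workcell import state, vision
from h import *
import cv2
s=state(); print(s["time_s"],s["ee_pos"],s["ee_rot"],s["qpos"],s["force"])
i=vision.camera_info("wrist"); np.save("w2T.npy",i["T"])
f=vision.grab_frame("wrist"); cv2.imwrite("pics/w2.png",f[:,:,::-1])
m=np.array([489,122,98]);u=np.array([.421,-.907,0]);v=np.array([.907,.421,0])
for a in(-185,185):
  for b in(-80,80): print(a,b,proj("wrist",m+a*u+b*v,i))
E
```

```text
5.95 [472.98354229 152.07029058 172.88207083] [-1.79838255e+02  3.38099206e-02  1.14983911e+02] [ 1.65355919e+01  1.32113929e+01  1.03174317e+02 -6.37733076e-02
  6.37693270e+01 -8.42000689e+00] [-0.18505784  0.63543385 -3.1339397 ]
-185 -80 (np.float64(213.35610941721777), np.float64(20.75785769429308))
-185 80 (np.float64(426.8900852376256), np.float64(20.888184845317937))
185 -80 (np.float64(246.81865218317824), np.float64(399.20106675181717))
185 80 (np.float64(390.53597673502054), np.float64(399.8965998091734))
```

View pics/w2.png

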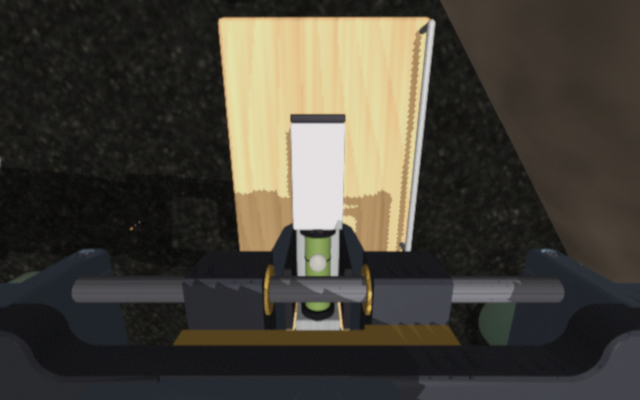

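The far board corners show at (219,17) and (430,20) against predicted (213,21) and (427,21). The pose is good, so I'll lower.

Call:
servo_tool --pt "0 0 0.1 0 0" --pt "0 0 0.2 0 0" --pt "0 0 0.27 0 0" --pt "0 0 0.31 0 0" --pt "0 0 0.32 0 0" --pt "0 0 0.33 0 0" --pt "0 0 0.335 0 0" --pt "0 0 0.335 0 0"

```text
time_s: 6.67
ee_pos: [474.4, 153.3, 107.6]
ee_rot: [179.9, 0.0, 115.0]
force: [-0.4, 0.1, -2.8]
gripper_width: 23.6
gripper_force: 30.0
```

Call:
servo_tool --pt "0 0 0.005 0 0" --pt "0 0 0.01 0 0" --pt "0 0 0.015 0 0" --pt "0 0 0.02 0 0" --pt "0 0 0.02 0 0"

```text
time_s: 7.08
ee_pos: [473.9, 153.5, 103.1]
ee_rot: [180.0, 0.0, 115.0]
force: [-0.7, -0.1, -2.8]
gripper_width: 24.0
gripper_force: 30.0
```

Call:
servo_tool --pt "0 0 0.005 0 0" --pt "0 0 0.01 0 0" --pt "0 0 0.01 0 0"

```text
time_s: 7.33
ee_pos: [474.1, 153.2, 101.4]
ee_rot: [180.0, 0.0, 115.0]
force: [-1.0, -3.2, 3.4]
gripper_width: 24.1
gripper_force: 30.0
```

Call:
servo_tool --pt "0 0 0 0 0.6" --pt "0 0 0 0 0.6" --pt "0 0 0 0 0.6" --pt "0 0 0 0 0.6" --pt "0 0 0 0 0.6" --pt "0 0 0 0 0.6" --pt "0 0 0 0 0.6"

```text
time_s: 7.92
ee_pos: [473.8, 153.4, 100.9]
ee_rot: [-180.0, 0.0, 115.0]
force: [-1.2, 0.8, -0.4]
gripper_width: 54.7
gripper_force: 0.0
```

Call:
servo_tool --pt "0 0 -0.05 0 0.6" --pt "0 0 -0.15 0 0.6" --pt "0 0 -0.28 0 0.6" --pt "0 0 -0.4 0 0.6" --pt "0 0 -0.45 0 0.6" --pt "0 0 -0.45 0 0.6" --pt "0 0 -0.45 0 0.6" --pt "0 0 -0.45 0 0.6"

```text
time_s: 8.58
ee_pos: [472.9, 153.1, 189.6]
ee_rot: [-179.9, -0.0, 115.0]
force: [0.6, 0.5, -0.8]
gripper_width: 54.6
gripper_force: 0.0
```

```bash
python3 - <<'E'
from workcell import state, vision
from h import *
import cv2
s=state(); print(s["time_s"],s["ee_pos"],s["ee_rot"],s["force"])
i=vision.camera_info("wrist"); np.save("w3T.npy",i["T"])
f=vision.grab_frame("wrist")[:,:,::-1]; cv2.imwrite("pics/w3.png",f)
print(proj("wrist",[474,153.5,141],i))
a=cv2.resize(f[100:320,170:470],None,fx=1.5,fy=1.5)
b=cv2.resize(f[150:270,280:360],None,fx=4,fy=4,interpolation=cv2.INTER_CUBIC)
c=np.zeros((480,450+320,3),np.uint8); c[:330,:450]=a; c[:480,450:]=b; cv2.imwrite("pics/w3c.png",c)
E
```

```text
8.5833 [472.85367302 153.09613102 189.64433659] [-1.79851347e+02 -1.37846250e-02  1.15009988e+02] [ 0.62014516  0.45709169 -0.76412828]
(np.float64(318.54234845079395), np.float64(222.67280877204044))
```

View pics/w3c.png

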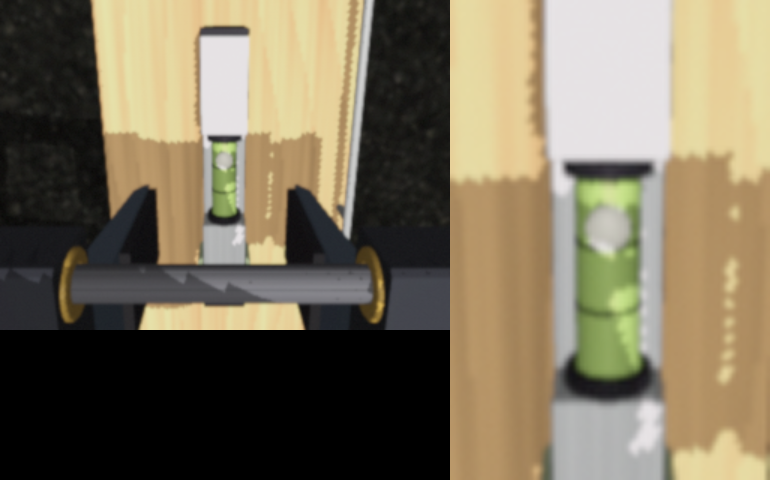

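The vial shows black lines at crop rows ≈245 and 312 and the bubble centred at ≈228. That puts it about 10 mm toward −x, so the tilt is about 0.026 rad and needs roughly 2.5 rad clockwise. Next I'll hover over the knob.

Call:
servo_tool --pt "-0.1 0 0 -0.08 0.77" --pt "-0.25 0 0 -0.16 0.77" --pt "-0.45 0 0 -0.24 0.77" --pt "-0.65 0 0 -0.32 0.77" --pt "-0.8 0 0 -0.4 0.77" --pt "-0.86 0 0 -0.48 0.77" --pt "-0.86 0 0 -0.56 0.77" --pt "-0.86 0 0 -0.64 0.77" --pt "-0.86 0 0 -0.722 0.77" --pt "-0.86 0 0 -0.722 0.77" --pt "-0.86 0 0 -0.722 0.77" --pt "-0.86 0 0 -0.722 0.77"

```text
time_s: 9.63
ee_pos: [545.9, -2.5, 189.7]
ee_rot: [-180.0, -0.1, 179.9]
force: [-0.1, -0.7, 0.4]
gripper_width: 70.0
gripper_force: 0.0
```

```bash
python3 - <<'E'
from workcell import state, vision
from h import *
import cv2
s=state(); print(s["time_s"],s["ee_pos"],s["ee_rot"],s["qpos"])
i=vision.camera_info("wrist"); np.save("w4T.npy",i["T"])
f=vision.grab_frame("wrist")[:,:,::-1]; cv2.imwrite("pics/w4.png",f)
print(proj("wrist",[546.6,-2,148],i))
g=cv2.imread("pics/side0.png")
a=f[80:330,150:490]; b=cv2.resize(g[100:200,310:430],None,fx=3.6,fy=3.6,interpolation=cv2.INTER_CUBIC)
c=np.zeros((360,340+432,3),np.uint8); c[:250,:340]=a; c[:360,340:]=b; cv2.imwrite("pics/w4c.png",c)
E
```

```text
9.6333 [545.90589737  -2.48238367 189.6960518 ] [-1.79998858e+02 -1.41472775e-01  1.79920455e+02] [-1.46479662e+00  1.67372682e+01  9.55814768e+01 -4.92579893e-03
  6.78226589e+01 -9.13833876e+01]
(np.float64(317.7853187207898), np.float64(225.98749297720545))
```

View pics/w4c.png

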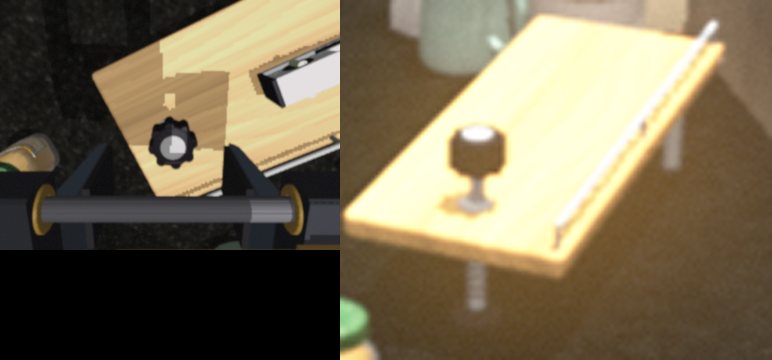

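```bash
python3 - <<'E'
from h import *
for z in range(100,160,5): print(z,proj("side",[547,1,z]))
E
```

```text
100 (np.float64(346.71400334194595), np.float64(152.98802781307833))
105 (np.float64(346.72504632867674), np.float64(151.16408237144))
110 (np.float64(346.73613781884285), np.float64(149.3321257257678))
115 (np.float64(346.7472781327057), np.float64(147.4921049792115))
120 (np.float64(346.75846759335235), np.float64(145.64396676819962))
125 (np.float64(346.7697065267268), np.float64(143.7876572572809))
130 (np.float64(346.7809952616618), np.float64(141.92312213389644))
135 (np.float64(346.7923341299107), np.float64(140.05030660308282))
140 (np.float64(346.8037234661801), np.float64(138.16915538210426))
145 (np.float64(346.8151636081626), np.float64(136.279612695013))
150 (np.float64(346.8266548965705), np.float64(134.3816222671365))
155 (np.float64(346.8381976751693), np.float64(132.47512731949098))
```

The knob centre shows at (323,225) in the wrist image, about 4 mm toward tool +y from my estimate. The side view puts its top at z≈143 and its centre at z≈130. I'll go down and grip it.

Call:
servo_tool --pt "0 0.018 0 0 0.77" --pt "0 0.018 0.05 0 0.77" --pt "0 0.018 0.15 0 0.77" --pt "0 0.018 0.25 0 0.77" --pt "0 0.018 0.33 0 0.77" --pt "0 0.018 0.37 0 0.77" --pt "0 0.018 0.39 0 0.77" --pt "0 0.018 0.39 0 0.77" --pt "0 0.018 0.39 0 0.77" --force 25

```text
time_s: 10.43
ee_pos: [547.0, 1.1, 113.4]
ee_rot: [-180.0, 0.1, 180.0]
force: [-0.4, -0.2, -0.0]
gripper_width: 70.3
gripper_force: 0.0
```

Call:
servo_tool --pt "0 0 0 0 0" --pt "0 0 0 0 0" --pt "0 0 0 0 0" --pt "0 0 0 0 0" --pt "0 0 0 0 0" --pt "0 0 0 0 0" --pt "0 0 0 0 0" --pt "0 0 0 0 0"

```text
time_s: 11.1
ee_pos: [546.7, 1.5, 113.2]
ee_rot: [180.0, 0.0, 180.0]
force: [-0.2, 2.8, 2.6]
gripper_width: 39.7
gripper_force: 25.0
```

Call:
servo_tool --pt "0 0 0 0.03 0" --pt "0 0 0 0.08 0" --pt "0 0 0 0.14 0" --pt "0 0 0 0.2 0" --pt "0 0 0 0.26 0" --pt "0 0 0 0.32 0" --pt "0 0 0 0.38 0" --pt "0 0 0 0.44 0" --pt "0 0 0 0.5 0" --pt "0 0 0 0.56 0" --pt "0 0 0 0.62 0" --pt "0 0 0 0.68 0" --pt "0 0 0 0.74 0" --pt "0 0 0 0.8 0" --pt "0 0 0 0.86 0" --pt "0 0 0 0.92 0" --pt "0 0 0 0.97 0" --pt "0 0 0 1 0" --pt "0 0 0 1 0" --pt "0 0 0 1 0" --force 32

```text
time_s: 12.77
ee_pos: [548.9, 3.6, 113.3]
ee_rot: [179.7, -0.3, 89.9]
force: [5.3, 7.6, -0.9]
gripper_width: 39.2
gripper_force: 32.0
```

Call:
servo_tool --pt "0 0 0 0.03 0" --pt "0 0 0 0.08 0" --pt "0 0 0 0.14 0" --pt "0 0 0 0.2 0" --pt "0 0 0 0.26 0" --pt "0 0 0 0.32 0" --pt "0 0 0 0.38 0" --pt "0 0 0 0.44 0" --pt "0 0 0 0.48 0" --pt "0 0 0 0.5 0" --pt "0 0 0 0.5 0" --pt "0 0 0 0.5 0"

```text
time_s: 13.77
ee_pos: [550.5, 3.0, 113.3]
ee_rot: [179.8, -0.5, 44.9]
force: [8.5, 6.6, -4.1]
gripper_width: 39.6
gripper_force: 32.0
```

```bash
python3 - <<'E'
from workcell import state, vision
from h import *
import cv2
s=state(); print(s)
f=vision.grab_frame("wrist")[:,:,::-1]; cv2.imwrite("pics/w5.png",f)
g=vision.grab_frame("side")[:,:,::-1]; cv2.imwrite("pics/side5.png",g)
print(proj("wrist",[474,153.5,141]),proj("side",[474,153.5,141]))
E
```

```text
{'time_s': 13.7667, 'qpos': array([ -1.01604696,  20.69014061, 101.74827424,   0.24622107,
        57.08293095,  43.94416381]), 'qvel': array([ 0.12080585, -0.05948304, -0.04285089, -0.02634127, -0.03690786,
        0.00285056]), 'effort': array([ -3.57671767, -42.82979608, -17.08280146,  -1.93115406,
         2.29873985,  -0.08782617]), 'ee_pos': array([550.45328879,   2.95047018, 113.3398849 ]), 'ee_rot': array([179.79973813,  -0.48161985,  44.90769157]), 'force': array([ 8.4937332 ,  6.64169183, -4.14352994]), 'torque': array([ 1.29467841, -1.13631585, -0.03513082]), 'gripper_force': 31.999391913414, 'gripper_width': 39.58076406405603}
(np.float64(-0.9324705953838475), np.float64(177.61175506089398)) (np.float64(370.89835878928716), np.float64(112.92840848451645))
```

Call:
servo_tool --pt "0 0 0 0 0.77" --pt "0 0 0 0 0.77" --pt "0 0 0 0 0.77" --pt "0 0 0 0 0.77" --pt "0 0 0 0 0.77" --pt "0 0 0 0 0.77" --pt "0 0 -0.08 0 0.77" --pt "0 0 -0.2 0 0.77" --pt "0 0 -0.25 0 0.77" --pt "0 0 -0.25 0 0.77"

```text
time_s: 14.7
ee_pos: [548.3, 1.0, 165.5]
ee_rot: [179.8, -0.2, 45.0]
force: [0.5, 0.3, 0.5]
gripper_width: 70.8
gripper_force: 0.0
```

Call:
servo_tool --pt "0 0 0 -0.08 0.77" --pt "0 -0.1 0 -0.16 0.77" --pt "0.05 -0.2 0 -0.24 0.77" --pt "0.1 -0.3 0 -0.32 0.77" --pt "0.147 -0.419 0 -0.4 0.77" --pt "0.147 -0.419 0 -0.48 0.77" --pt "0.147 -0.419 0 -0.56 0.77" --pt "0.147 -0.419 0 -0.64 0.77" --pt "0.147 -0.419 0 -0.72 0.77" --pt "0.147 -0.419 0 -0.78 0.77" --pt "0.147 -0.419 0 -0.78 0.77" --pt "0.147 -0.419 0 -0.78 0.77"

```text
time_s: 15.7
ee_pos: [507.5, 81.1, 162.1]
ee_rot: [-179.9, -0.0, 115.0]
force: [0.5, 0.0, 0.4]
gripper_width: 70.3
gripper_force: 0.0
```

```bash
python3 - <<'E'
from workcell import state, vision
from h import *
import cv2
s=state(); print(s["time_s"],s["ee_pos"],s["ee_rot"],s["qpos"])
i=vision.camera_info("wrist"); print(i["T"][:3,3])
f=vision.grab_frame("wrist")[:,:,::-1]; cv2.imwrite("pics/w6.png",f)
u,v=map(int,proj("wrist",[474,153.5,141],i)); print(u,v)
v=max(v,55)
a=cv2.resize(f[v-55:v+55,u-45:u+45],None,fx=5,fy=5,interpolation=cv2.INTER_CUBIC)
cv2.imwrite("pics/w6c.png",a)
E
```

```text
15.7 [507.5383101   81.08793579 162.05643207] [-1.79919262e+02 -1.92253664e-02  1.15037094e+02] [ 7.79882297e+00  1.52164387e+01  1.02081027e+02 -6.25716272e-03
  6.27853425e+01 -1.72354193e+01]
[474.51635016 153.93623336 332.90012088]
317 119
```

View pics/w6c.png

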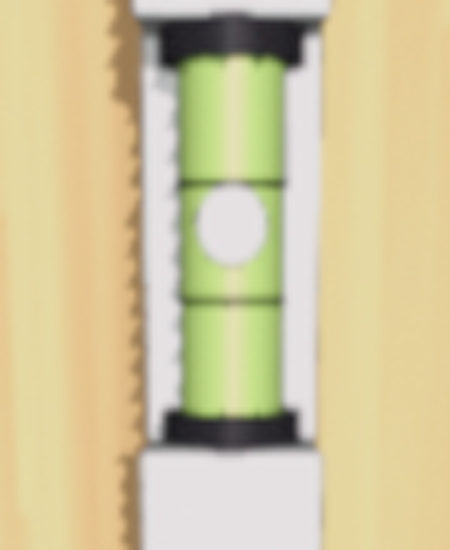

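Lines are at crop rows 183 and 301 and the bubble is centred at 224. It is 2.1 mm short, toward the −x end, so the knob needs about 30° more.

Call:
servo_tool --pt "-0.1 0 0 0 0.77" --pt "-0.25 0.01 0 0 0.77" --pt "-0.38 0.024 0 0 0.77" --pt "-0.445 0.024 0 0 0.77" --pt "-0.445 0.024 0 0 0.77" --pt "-0.445 0.024 0 0 0.77" --pt "-0.445 0.024 0.08 0 0.77" --pt "-0.445 0.024 0.16 0 0.77" --pt "-0.445 0.024 0.22 0 0.77" --pt "-0.445 0.024 0.245 0 0.77" --pt "-0.445 0.024 0.245 0 0.77" --pt "-0.445 0.024 0.245 0 0.77"

```text
time_s: 16.75
ee_pos: [550.1, 3.4, 114.2]
ee_rot: [180.0, -0.0, 115.2]
force: [0.0, 0.2, 1.0]
gripper_width: 69.9
gripper_force: 0.0
```

Call:
servo_tool --pt "0 0 0 0 0" --pt "0 0 0 0 0" --pt "0 0 0 0 0" --pt "0 0 0 0 0" --pt "0 0 0 0 0" --pt "0 0 0 0 0" --pt "0 0 0 0 0" --pt "0 0 0 0 0" --force 32

```text
time_s: 17.42
ee_pos: [548.7, 1.9, 114.2]
ee_rot: [-179.8, -0.0, 115.2]
force: [-4.8, -1.8, 5.8]
gripper_width: 39.4
gripper_force: 32.0
```

Call:
servo_tool --pt "0 0 0 0.03 0" --pt "0 0 0 0.08 0" --pt "0 0 0 0.14 0" --pt "0 0 0 0.2 0" --pt "0 0 0 0.26 0" --pt "0 0 0 0.31 0" --pt "0 0 0 0.335 0" --pt "0 0 0 0.335 0" --pt "0 0 0 0.335 0"

```text
time_s: 18.17
ee_pos: [548.9, 1.9, 114.2]
ee_rot: [-179.8, 0.1, 85.1]
force: [-5.1, -3.4, 5.9]
gripper_width: 39.3
gripper_force: 32.0
```

Call:
servo_tool --pt "0 0 0 0 0.77" --pt "0 0 0 0 0.77" --pt "0 0 0 0 0.77" --pt "0 0 0 0 0.77" --pt "0 0 0 0 0.77" --pt "0 0 0 0 0.77" --pt "0 0 -0.08 0 0.77" --pt "0 0 -0.2 0 0.77" --pt "0 0 -0.25 0 0.77" --pt "0 0 -0.25 0 0.77"

```text
time_s: 19.0
ee_pos: [552.2, 2.7, 166.5]
ee_rot: [179.7, -0.0, 85.0]
force: [0.2, 0.1, 0.6]
gripper_width: 69.8
gripper_force: 0.0
```

Call:
servo_tool --pt "0.08 -0.05 0 -0.08 0" --pt "0.2 -0.12 0 -0.16 0" --pt "0.3 -0.2 0 -0.24 0" --pt "0.37 -0.247 0 -0.32 0" --pt "0.37 -0.247 0 -0.335 0" --pt "0.37 -0.247 0 -0.335 0" --pt "0.37 -0.247 0 -0.335 0" --pt "0.37 -0.247 0 -0.335 0"

```text
time_s: 19.67
ee_pos: [507.5, 80.3, 163.4]
ee_rot: [-180.0, 0.0, 115.1]
force: [-0.3, -0.1, 0.0]
gripper_width: 19.6
gripper_force: 0.0
```

```bash
python3 - <<'E'
from workcell import state, vision
from h import *
import cv2
s=state(); print(s["time_s"],s["ee_pos"],s["ee_rot"],s["gripper_width"])
i=vision.camera_info("wrist"); print(i["T"][:3,3])
f=vision.grab_frame("wrist")[:,:,::-1]; cv2.imwrite("pics/w7.png",f)
u,v=map(int,proj("wrist",[474,153.5,141],i)); print(u,v)
a=cv2.resize(f[v-55:v+55,u-45:u+45],None,fx=5,fy=5,interpolation=cv2.INTER_CUBIC)
c=np.zeros((550,790,3),np.uint8); c[:,:450]=a; c[:250,450:]=cv2.resize(f,(400,250))[:,30:370]
cv2.imwrite("pics/w7c.png",c)
E
```

```text
19.6667 [507.48777232  80.33758087 163.38638455] [-1.79961690e+02  1.76658692e-03  1.15120348e+02] 19.572273137631495
[474.20284608 153.15679419 334.18694862]
317 118
```

View pics/w7c.png

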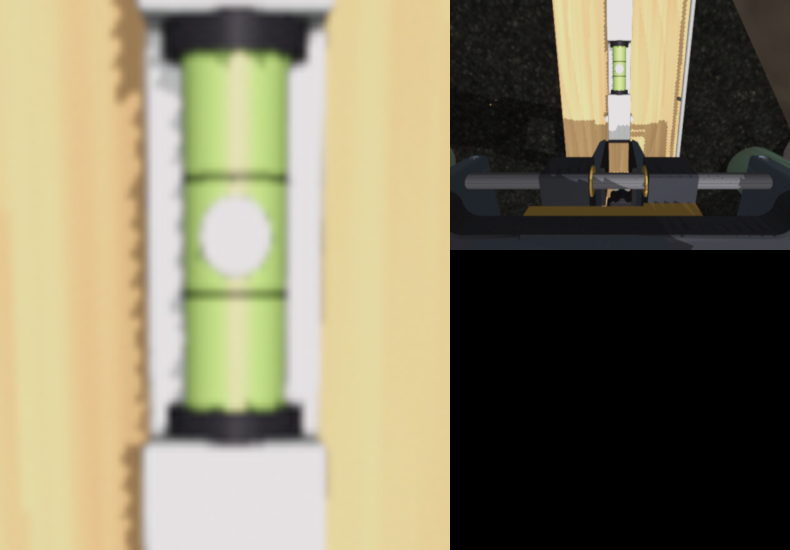

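The bubble is centred at row 236, midway between the lines at 178 and 294. Next I'll press on the knob-side flat with the fingers shut.

Call:
servo_tool --pt "0.08 0.005 0 0 0" --pt "0.175 0.005 0 0 0" --pt "0.175 0.005 0 0 0" --pt "0.175 0.005 0.03 0 0" --pt "0.175 0.005 0.06 0 0" --pt "0.175 0.005 0.075 0 0" --pt "0.175 0.005 0.075 0 0" --pt "0.175 0.005 0.075 0 0" --pt "0.175 0.005 0.075 0 0"

```text
time_s: 20.47
ee_pos: [493.7, 112.4, 148.9]
ee_rot: [180.0, 0.0, 115.1]
force: [-0.1, -0.6, -0.1]
gripper_width: 0.6
gripper_force: 0.0
```

Call:
servo_tool --pt "0 0 0.005 0 0" --pt "0 0 0.01 0 0" --pt "0 0 0.01 0 0" --pt "0 0 0.01 0 0"

```text
time_s: 20.8
ee_pos: [493.5, 112.7, 147.0]
ee_rot: [180.0, 0.0, 115.2]
force: [0.9, -0.3, 0.0]
gripper_width: 0.2
gripper_force: 0.0
```

Call:
servo_tool --pt "0 0 0.003 0 0" --pt "0 0 0.006 0 0" --pt "0 0 0.009 0 0" --pt "0 0 0.012 0 0" --pt "0 0 0.012 0 0"

```text
time_s: 21.22
ee_pos: [493.4, 112.7, 144.4]
ee_rot: [-180.0, 0.0, 115.2]
force: [0.9, 0.6, 0.7]
gripper_width: 0.6
gripper_force: 0.0
```

Call:
servo_tool --pt "0 0 0.003 0 0" --pt "0 0 0.005 0 0" --pt "0 0 0.005 0 0" --pt "0 0 0.005 0 0"

```text
time_s: 21.55
ee_pos: [493.5, 112.8, 144.3]
ee_rot: [180.0, 0.0, 115.2]
force: [-1.3, 0.1, 5.7]
gripper_width: 0.3
gripper_force: 2.5
```

Call:
servo_tool --pt "0 0 0.002 0 0" --pt "0 0 0.004 0 0" --pt "0 0 0.004 0 0" --pt "0 0 0.004 0 0" --pt "0 0 0.004 0 0" --pt "0 0 0.004 0 0"

```text
time_s: 22.05
ee_pos: [493.5, 112.8, 144.3]
ee_rot: [179.9, 0.0, 115.2]
force: [-3.3, -1.5, 9.6]
gripper_width: 0.3
gripper_force: 4.8
```

```bash
python3 - <<'E'
from workcell import state, vision
from h import *
import cv2
print(state()["force"])
f=vision.grab_frame("wrist")[:,:,::-1]; s=state(); print(s["force"],s["ee_pos"])
u,v=map(int,proj("wrist",[472,158,141])); print(u,v)
a=cv2.resize(f[v-60:v+60,u-70:u+70],None,fx=4.5,fy=4.5,interpolation=cv2.INTER_CUBIC)
cv2.imwrite("pics/w8c.png",a)
E
```

```text
[-3.26409737 -1.48860404  9.64214673]
[-2.6801711  -0.08048054  8.76071346] [493.57427859 112.77492977 144.27333577]
316 170
```

View pics/w8c.png

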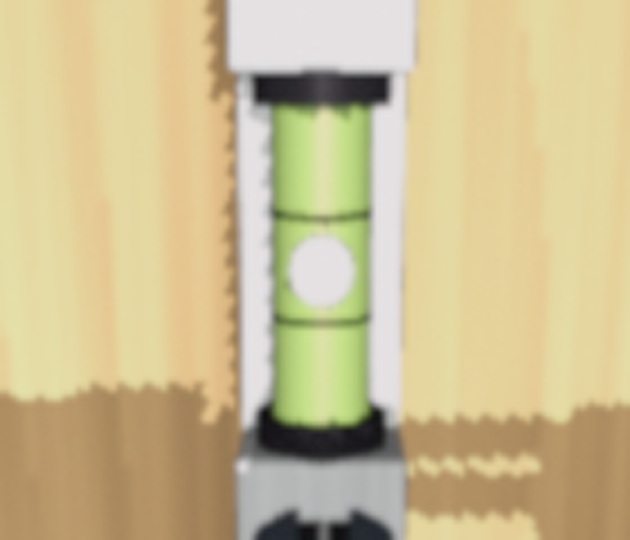

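The bubble is at row 271 between the lines at 215 and 322, and the push is about 9–10 N. I'm handing the job in.

```bash
python3 -c "
from workcell import job_done
print(job_done())"
```

```text
the job is handed in; nothing more can be done
None
```

The job is handed in: the level stands free along the middle of the board, the knob is turned so the bubble rests between the lines, and the arm is still pressing the level down with about 9–10 N; the hand-in returned no verdict.

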